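# Seat the rotisserie spit in the two posts of a rooftop charcoal grill

## Robot

A 6-joint arm with a two-finger parallel gripper is mounted at the origin on the work surface. World frame = base frame: x ahead of the robot, y to its left, z up, the work surface at z = 0. Lengths are in mm, angles in rad, forces in N, time in s.
With the tool pointing down it reaches from about 425 to 950 mm from the base axis. Payload 14.7 kg.
Tool frame: the origin (TCP) lies between the finger pads; the fingertips stand 19 mm ahead of it and the grasp point (between the pads) is the TCP; z points along the fingers, y is the line along which they close (so a half turn about z gives the same grasp; the last joint's range is limited). The gripper opens to 85 mm and grips with 20 to 120 N. Pads are 22 mm wide; open, the fingers measure 114 mm over their backs; the gripper's body (76 mm by 85 mm) begins 54 mm behind the grasp point. The pads swing forward as they close: fully open they stand 13 mm farther back than shut.
Start: joints at [1.174, 0.48, 1.596, -0, 1.065, -0.047], TCP at [222.737, 610.639, 250.297] pointing down, gripper open.
Joint ranges: [-2.75, 2.75], [-0.82, 2.05], [0.23, 2.67], [-1.56, 4.7], [0.09, 2.69], [-2.92, 2.92]. Speed limits (rad/s): [1.89, 1.89, 2.39, 3.01, 3.01, 3.01].

## Interface

Orientations are given as a 3x3 rotation matrix whose columns are the frame's x, y, z axes.
In Python, from rig import r gives the robot as it stands. The module is installed in compiled form; this text tells all that it offers.
- The arm moves only by the tool servo_tool, never from a script. Its argument "series" is a list of rows, each an object with "travel": the shift along the tool's x, y, z normalised to -1 to 1, where 1 is 0.75 m, a list of three; "angular": the turn, a rotation vector about the tool's x, y, z normalised to -1 to 1, where 1 is 90 degrees, a list of three; "claw": the opening, from -1 (shut) to 1 (fully open). In form: [{"travel": [x, y, z], "angular": [rx, ry, rz], "claw": claw}, ...]. A call has 1 to 12 rows; each row is the pose to reach, as a shift and turn from the pose commanded when the call began, along the tool's axes at that moment; what a row does not reach only later rows make up. A row lasts 1/8 s, in which the tool goes at most 62.5 mm and 10.7 degrees, less where a joint would pass 70% of its speed; a pose out of reach is approached as far as the arm can. A call with a number of a shift or a turn outside -1 to 1 is refused whole. A call with a gripper value outside its range is refused whole. The fingers move at their own pace and stop on an object; "newtons" is the grip in N (left out, the last holds). Time passes only in rows, so rows that repeat a pose let the fingers close. It gives the time, the measured TCP pose, the force, the opening and the grip force at its end, in the units of the state.
- r.observe(): the state, without advancing time (a new reading comes with each control period).
- r.capture(name): name is "side" or "top"; returns a dict with "color" (420x560x3 uint8, red, green, blue), "z_map" (420x560 float32, mm along the optical axis (not along the pixel's ray), 0 where there is no reading), "fovy" (degrees; the focal length in pixels is half the picture's height over the tangent of half this angle, whatever the lens; pixels are square), "cx", "cy" (the principal point, pixels), "world_from_camera" (4x4, takes a point from camera to world coordinates). Camera axes: x right, y up, looking along -z (the intrinsics and any distortion apply to the point x, -y, -z); pixel columns grow to the right and rows downward; lengths in mm; the calibration is good to about 2 mm. A picture is of the moment at which its call begins.
- r.finish_job(): hands the job in; it is judged then, once.
The state is a dict: "t": time; "joints": joint angles; "dq": joint speeds; "tau": joint torques, N m; "position": TCP position; "tcp_rot": TCP orientation; "ft_force": force on the tool from outside, world axes, zero at the start; "torque": the same for the moment, N m; "width": finger opening in mm; "gripper_force": force on a finger pad.
Only numpy, scipy, OpenCV 4.12 (cv2) and the standard library are available. Lean on these libraries where they do the work, as an engineer would, in place of code of your own. Each camera call takes 0.05 s, during which the arm holds its last target. There are 200 camera calls.

## Task

Pick up the rotisserie spit from the counter and set it back on the charcoal grill: lower it level into the open slots of both posts and keep hold of it while you press it gently down past the spring clips, until both ends rest on the bottoms of their slots. Then let go; do not ram the posts, and leave the lift lever and the other things on the counter where they are.

Things in the scene. Friction and masses are not known exactly. Their poses are not given: they have to be found in the camera images.
- spit: Loose steel rotisserie spit, 0.5-0.8 kg, 514 mm long. Origin: on its axis at mid bar (balance point within 5 mm); x along it to the dark wooden handle. Lies level, axis 26 mm above the counter. Grip the 10 mm square bar, bare 57 mm either side of the origin, across y. From 57 to 133 mm sit two forks with prongs 26 mm out in y and z. It may go in either way round.
- journal_a (a point): Middle of the round bearing journal at the plain end of the spit, 165 mm from its origin along -x, on its axis. The journal is 12 mm in diameter and 29 mm long, between two brass collars 22 mm across. Beyond it a 16 mm drive stub ends 214 mm from the origin.
- journal_b (a point): Middle of the like journal at the handle end, 165 mm from the spit's origin along +x. The wooden handle, 26 mm thick, runs from 212 to 300 mm. Both journals sit right in their slots when the spit's origin is above the grill's; 6 mm of play endways.
- grill: Fixed charcoal grill: dark firebox 300 x 200 mm, wire grate on top at 134 mm. Origin: on the counter under its middle; x runs through both post slots, z up. Two posts rise at the short ends. They are one frame that was clamped by hand: its height is the same for both but NOT measured. With the spit home its axis is anywhere from 200 to 240 mm above the counter: feel for it.
- post_a (a point): Top of the fixed clamp socket of the post at x = -160 mm in the grill's frame (y 0, 120 mm up); does not show the post's height. Post 6 mm thick along x. Slot in its head open at the top, 15 mm wide in y, flat bottom, flaring to 30 mm at the mouth, about 30 mm above the seated spit axis. All rigid.
- post_b (a point): The same at x = +160 mm. Outside each post two sprung brass clip noses leave a 9 mm gap. Coming down, a journal meets them 10 mm above its seat; about 8-18 N in all (spit's weight of 5-8 N included, too little alone) drives the ends past, maybe one just before the other; about 4.5 mm above the seat they pass over centre and are drawn down to the slot bottom.
- lift_lever (a joint): Lever with a wooden grip on the +y long side of the grill (grip end at about x = 155, y = 113, z = 110 mm in the grill's frame), which raises the hinged grate; rad, 0 = down. To be left down.
- bowls: Bystander: stack of three white enamel bowls with blue rims, 150 mm across, 86 mm high. Origin: centre of its underside.
- glass_lid: Bystander: round glass lid with a black knob, 183 mm across, 60 mm high. Origin: centre of its underside.
- squeeze_bottle: Bystander: empty red plastic squeeze bottle with a white nozzle, 58 mm across, 190 mm high, standing upright. Origin: centre of its underside.
- grill_lifter: Bystander: steel grill lifter with a wooden handle, 240 mm long, 65 mm wide, lying flat. Origin: counter level, mid length; x towards the blade.

How it is judged:
By the outcome, as a careful person would: the job done as asked, in the order asked, and still so for the second after the job is handed in, with the robot touching nothing.
It also fails if it takes over 58 s, if anything falls off the work surface, if the arm or the gripper's body presses on something with over 40 N, if the wrist force passes 120 N, or if a joint passes its speed limit or range.

## Working session

There is one attempt and no reset: what is moved stays moved. The work goes in short steps, Python scripts to look and compute and a tool call to move; the robot and the scene stay as the last step left them, time stands still between calls to the robot, and variables do not carry over. Pictures are saved under pics/ and viewed, at most 10 in all, crops included, and the job is handed in when it is done.

Besides the shell and the picture viewer there is one more tool, called after "Emit:" in YAML: its name, and indented under it one key for each argument. servo_tool: Moves the arm, as the interface text tells. Scaled input: -1 to 1 covers 0.75 m each way for a shift and 90 degrees each way for a turn. Its arguments: {"type":"object","properties":{"series":{"type":"array","items":{"type":"object","properties":{"travel":{"type":"array","items":{"type":"number","minimum":-1,"maximum":1}},"angular":{"type":"array","items":{"type":"number","minimum":-1,"maximum":1}},"claw":{"type":"number"}}}},"newtons":{"type":"number"}},"required":["series"]}

```bash
mkdir -p pics
cat > h.py <<'E'
import numpy as np, cv2
from rig import r
def cap(n):
    c=r.capture(n); H,W=c['z_map'].shape
    f=H/2/np.tan(np.radians(c['fovy'])/2); v,u=np.mgrid[:H,:W]; z=c['z_map']
    P=np.stack([(u-c['cx'])/f*z,-(v-c['cy'])/f*z,-z,np.ones_like(z)],-1)
    c['f']=f; c['P']=(P@c['world_from_camera'].T)[...,:3]; c['P'][z==0]=np.nan
    return c
def save(n,c): cv2.imwrite(f'pics/{n}.png',c['color'][...,::-1])
E
python3 - <<'E'
from h import *
for n in('top','side'):
    c=cap(n); save(n+'0',c); np.savez(n+'0',**c); print(n,c['fovy'],c['cx'],c['cy'],c['world_from_camera'].round(3).tolist(),[k for k in c])
o=r.observe(); print(o)
E
```

```text
top 48.14291372133983 276.00970947039286 210.57787407092107 [[0.024, 0.986, -0.164, 334.172], [-1.0, 0.024, -0.0, -22.041], [0.004, 0.164, 0.986, 1457.617], [0.0, 0.0, 0.0, 1.0]] ['color', 'z_map', 'fovy', 'cx', 'cy', 'world_from_camera', 'f', 'P']
side 55.90725654672164 276.5932334347024 207.17357415968698 [[0.984, 0.103, -0.148, 356.198], [-0.18, 0.558, -0.81, -1009.691], [-0.001, 0.823, 0.567, 810.313], [0.0, 0.0, 0.0, 1.0]] ['color', 'z_map', 'fovy', 'cx', 'cy', 'world_from_camera', 'f', 'P']
{'t': 0.1, 'joints': array([ 1.17438211e+00,  4.80780160e-01,  1.59680582e+00,  7.41253628e-06,
        1.06513245e+00, -4.65718092e-02]), 'dq': array([-0.00119043, -0.00262539, -0.00085161, -0.00130578, -0.00063245,
       -0.00019084]), 'tau': array([ 8.83332050e-04, -9.52264452e+01, -4.31040001e+01, -1.10065862e-04,
        5.35673287e-03, -4.10020289e-05]), 'position': array([222.60986531, 610.31098046, 249.73128645]), 'tcp_rot': array([[-9.39425494e-01,  3.42752895e-01, -4.40659585e-04],
       [ 3.42753173e-01,  9.39424925e-01, -1.03597150e-03],
       [ 5.88843686e-05, -1.12425551e-03, -9.99999366e-01]]), 'ft_force': array([-0.04917242,  0.49770299,  0.36832972]), 'torque': array([-0.0167647 ,  0.01769738, -0.00765525]), 'gripper_force': 0.0, 'width': 85.41679495306593}
```

View pics/top0.png

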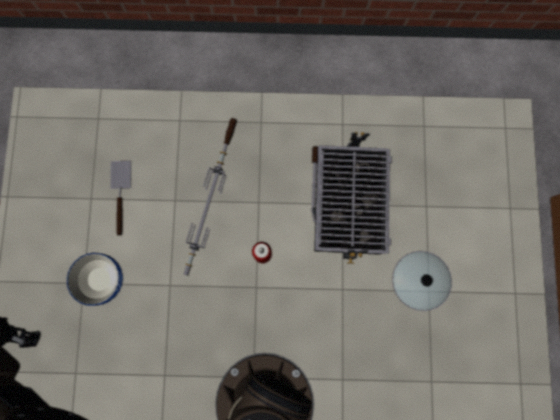

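View pics/side0.png

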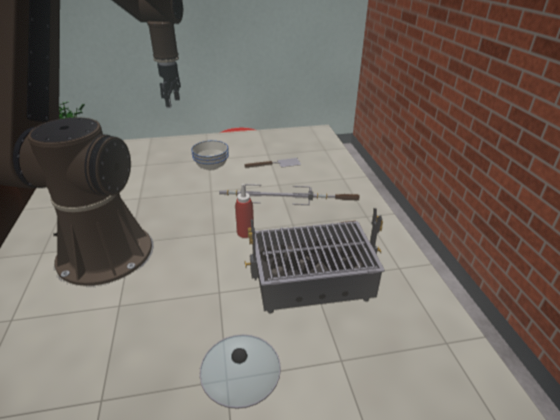

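```bash
cat > m.py <<'E'
from h import *
T=dict(np.load('top0.npz'));S=dict(np.load('side0.npz'))
for n,c in(('top',T),('side',S)):
    P=c['P']; z=P[...,2]; X=P[...,0];Y=P[...,1]
    tab=(abs(z)<15)&(X>350)&(X<850)&(abs(Y)<450)
    A=np.c_[P[tab][:,:2],np.ones(tab.sum())]; print(n,'table plane',np.linalg.lstsq(A,z[tab],rcond=None)[0].round(4), z[tab].std().round(2))
    reg=(X>330)&(X<950)&(Y>20)&(Y<320)&(z>14)&(z<70)
    k,lab,st,ce=cv2.connectedComponentsWithStats(reg.astype(np.uint8))
    for i in range(1,k):
        if st[i,4]>25: p=P[lab==i]; print(' spit?',st[i],p.min(0).round(),p.max(0).round())
    g=(X>330)&(X<950)&(Y<20)&(Y>-420)&(z>110)&(z<142)
    k,lab,st,ce=cv2.connectedComponentsWithStats(g.astype(np.uint8))
    i=1+st[1:,4].argmax(); p=P[g]; print(' rim',cv2.minAreaRect(p[:,:2].astype(np.float32)),np.median(p[:,2]))
    g=(X>330)&(X<950)&(Y<20)&(Y>-420)&(z>150)&(z<300)
    k,lab,st,ce=cv2.connectedComponentsWithStats(g.astype(np.uint8))
    for i in range(1,k):
        if st[i,4]>8: p=P[lab==i]; print(' post',st[i],p.min(0).round(),p.max(0).round(),p.mean(0).round())
a=cv2.resize(T['color'][105:290,170:410],None,fx=3,fy=3,interpolation=2)
cv2.imwrite('pics/topz.png',a[...,::-1])
b=cv2.resize(S['color'][175:320,210:400],None,fx=4,fy=4,interpolation=2)
cv2.imwrite('pics/sidez.png',b[...,::-1])
E
python3 m.py
```

```text
top table plane [-1.000e-04 -4.000e-04  5.073e-01] 3.27
 spit? [184 118  54 158 978] [369. 109.  14.] [867. 252.  61.]
 rim ((591.2405395507812, -166.83792114257812), (350.2413024902344, 379.29132080078125), 1.6098566055297852) 131.18434293280234
 post [351 132  20  12 158] [ 753. -274.  150.] [ 770. -221.  234.] [ 757. -248.  199.]
 post [260 246   6   9  35] [428.   6. 150.] [451.  20. 194.] [438.  13. 167.]
 post [348 250  21   7  97] [ 425. -265.  155.] [ 441. -215.  231.] [ 434. -240.  209.]
side table plane [-0.0011 -0.0014 -0.527 ] 2.09
 spit? [244 184 116  17 600] [461. 101.  15.] [863. 246.  54.]
 spit? [219 190  22   6  81] [368. 213.  18.] [444. 246.  36.]
 rim ((587.331298828125, -169.04367065429688), (369.8784484863281, 361.2149353027344), 88.69661712646484) 129.17135039777168
 post [241 184   5  13  47] [432.   7. 151.] [445.  20. 190.] [438.  13. 167.]
 post [371 208  12  32 241] [ 752. -272.  150.] [ 769. -221.  230.] [ 756. -251.  194.]
 post [248 220   8  32 156] [ 424. -266.  151.] [ 440. -221.  230.] [ 433. -247.  199.]
```

View pics/topz.png

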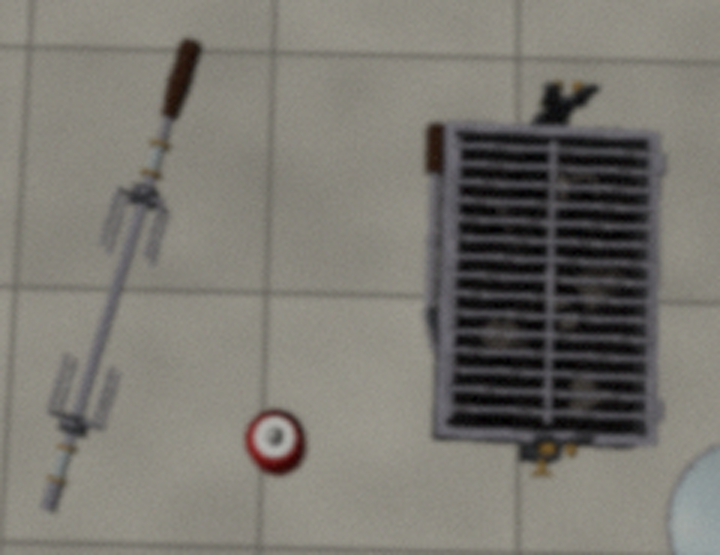

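View pics/sidez.png

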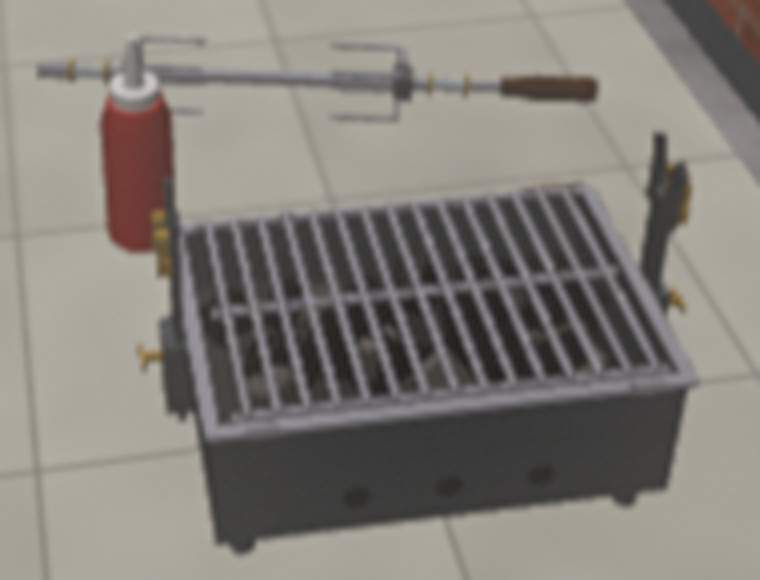

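```bash
cat > m2.py <<'E'
from h import *
T=dict(np.load('top0.npz'));S=dict(np.load('side0.npz'))
def ray(c,uv,z):
    M=c['world_from_camera']; d=np.c_[(uv[:,0]-c['cx'])/c['f'],-(uv[:,1]-c['cy'])/c['f'],-np.ones(len(uv))]@M[:3,:3].T
    o=M[:3,3]; return o+d*((z-o[2])/d[:,2])[:,None]
for n,c in(('top',T),('side',S)):
    hsv=cv2.cvtColor(c['color'],cv2.COLOR_RGB2HSV); P=c['P'];X,Y,Z=np.moveaxis(P,-1,0)
    br=(hsv[...,0]>12)&(hsv[...,0]<28)&(hsv[...,1]>90)&(hsv[...,2]>60)
    k,lab,st,ce=cv2.connectedComponentsWithStats(br.astype(np.uint8))
    for i in range(1,k):
        p=np.nanmean(P[lab==i],0)
        if 330<p[0]<950 and -420<p[1]<300: print(n,'brass',st[i,4],ce[i].round(1),p.round(), 'z26:',ray(c,ce[i:i+1],26).round(1)[0])
    s=(X>330)&(X<950)&(Y>90)&(Y<280)&(Z>12)&(Z<70)
    v,u=np.nonzero(s); g=ray(c,np.c_[u,v].astype(float),26.)[:,:2]; q=P[s]
    L=cv2.fitLine(g.astype(np.float32),cv2.DIST_HUBER,0,.01,.01).ravel(); d=L[:2]*np.sign(L[0]); t=g@d
    print(n,'dir',d,'yaw',np.degrees(np.arctan2(d[1],d[0])),'ends',t.min(),t.max(),'n-off',(L[2:]@[-d[1],d[0]]),'medz bar',np.median(q[abs(t-(t.min()+214))<50][:,2]))
    t0=t.min()+214; nn=np.array([-d[1],d[0]]); print('  origin est',t0*d+(L[2:]@nn)*nn, 'from handle', (t.max()-300)*d+(L[2:]@nn)*nn)
    for x0 in(433,757):
        m=(abs(X-x0)<14)&(Y<-200)&(Y>-290)&(Z>185)&(Z<245)
        p=P[m]; print(n,x0,'n',m.sum(),'x',np.median(p[:,0]).round(1),'z',np.percentile(p[:,2],[50,90,100]).round(1),np.histogram(p[:,1],np.arange(-284,-208,4))[0])
        v,u=np.nonzero(m); print(np.array2string(np.where(m,Y,0)[v.min():v.max()+1,u.min():u.max()+1][:14].astype(int),max_line_width=200)) if n=='top' else 0
        if n=='top': print(np.where(m,Z,0)[v.min():v.max()+1,u.min():u.max()+1][:14].astype(int))
E
python3 m2.py
```

```text
top brass 6 [362.  133.5] [ 764. -254.  209.] z26: [ 826.9 -288.5   26. ]
top brass 21 [351.8 254.3] [ 430. -229.  189.] z26: [ 442.9 -255.1   26. ]
top brass 10 [360.  254.2] [ 430. -247.  208.] z26: [ 443.9 -280.    26. ]
top brass 15 [350. 260.] [ 422. -241.   81.] z26: [ 425.6 -249.6   26. ]
top dir [ 0.96923614 -0.2461326 ] yaw -14.248776 ends 297.68138692378454 812.914866769979 n-off 329.19904 medz bar 31.430810817045653
  origin est [576.96670139 193.13012547] from handle [578.16223463 192.82652587]
top 433 n 92 x 435.2 z [209.4 228.6 231. ] [ 0  0  0  0  2  4  7  8 11 15  3  4  3  8 12  7  6  2]
[[   0 -215 -217 -219 -222 -225 -229    0    0    0    0    0    0 -247 -251 -252 -254 -256 -259 -262    0]
 [-218 -214 -217 -220 -222 -225 -229 -236 -238 -242 -244 -247 -247 -247 -250 -251 -253 -256 -259 -261 -265]
 [-218 -218 -221 -223 -225 -228 -230 -236 -238 -242 -244 -247 -246 -248 -250 -251 -254 -256 -259 -261 -264]
 [   0    0    0 -225 -226 -227 -230 -233 -240    0 -245 -244 -247 -249 -252 -257 -260    0    0    0    0]
 [   0    0    0 -226 -226 -228 -231 -234    0    0    0 
[... 2655 characters left out ...]
 [249.8 234.6] [ 429. -238.  196.] z26: [449.1 -25.4  26. ]
side brass 6 [380.3 227.2] [ 764. -261.  190.] z26: [871.7 -63.8  26. ]
side brass 7 [378.9 249.6] [ 778. -250.  103.] z26: [ 823.8 -168.    26. ]
side brass 12 [247.1 263.3] [ 418. -240.  103.] z26: [ 424.8 -156.5   26. ]
side dir [ 0.9678745  -0.25143364] yaw -14.562364 ends 293.69358832498034 808.815102849544 n-off 332.77283 medz bar 27.097347446440835
  origin est [575.05397211 194.43108914] from handle [576.13945745 194.14910266]
side 433 n 120 x 433.4 z [206.6 225.3 229.5] [ 0  0  0  0  2  8 24 26 14  2  0  0  5 17 18  4  0  0]
side 757 n 160 x 754.6 z [205.5 224.3 230. ] [ 0  0  1 20 25 20 13  6  1  3  5 25 19 12  8  2  0  0]
```

```bash
cat > to.py <<'E'
import sys; from h import *
from scipy.spatial.transform import Rotation as R
# target x y z and yaw of the tool x axis (deg), tool straight down
x,y,z,a=map(float,sys.argv[1:5]); a=np.radians(a); o=r.observe(); M=o['tcp_rot']
G=np.array([[np.cos(a),np.sin(a),0],[np.sin(a),-np.cos(a),0],[0,0,-1]])
print('travel',(M.T@(np.array([x,y,z])-o['position'])/750).round(4).tolist(),'ang',(R.from_matrix(M.T@G).as_rotvec()/(np.pi/2)).round(4).tolist(),'t',round(o['t'],2))
E
python3 to.py 576.5 193.5 130 165.6
```

```text
travel [-0.6338, -0.3602, 0.16] ang [-0.0007, -0.0001, -0.0627] t 0.1
```

Emit:
servo_tool:
  series:
    - {"travel": [-0.08, -0.045, 0.01], "angular": [0, 0, -0.0627], "claw": 1}
    - {"travel": [-0.15, -0.085, 0.02], "angular": [0, 0, -0.0627], "claw": 1}
    - {"travel": [-0.22, -0.125, 0.04], "angular": [0, 0, -0.0627], "claw": 1}
    - {"travel": [-0.29, -0.165, 0.06], "angular": [0, 0, -0.0627], "claw": 1}
    - {"travel": [-0.36, -0.205, 0.08], "angular": [0, 0, -0.0627], "claw": 1}
    - {"travel": [-0.43, -0.245, 0.1], "angular": [0, 0, -0.0627], "claw": 1}
    - {"travel": [-0.5, -0.285, 0.12], "angular": [0, 0, -0.0627], "claw": 1}
    - {"travel": [-0.57, -0.325, 0.14], "angular": [0, 0, -0.0627], "claw": 1}
    - {"travel": [-0.6338, -0.3602, 0.16], "angular": [-0.0007, -0.0001, -0.0627], "claw": 1}
    - {"travel": [-0.6338, -0.3602, 0.16], "angular": [-0.0007, -0.0001, -0.0627], "claw": 1}
    - {"travel": [-0.6338, -0.3602, 0.16], "angular": [-0.0007, -0.0001, -0.0627], "claw": 1}

```text
t: 1.48
position: [576.3, 193.8, 130.0]
tcp_rot: [[-0.968, 0.25, -0.001], [0.25, 0.968, 0.001], [0.001, 0.001, -1.0]]
ft_force: [-1.0, -0.2, 0.1]
width: 85.3
gripper_force: 0.0
```

```bash
python3 to.py 576.5 193.5 27 165.6; python3 -c "
from h import *
c=cap('side'); cv2.imwrite('pics/s1.png',cv2.resize(c['color'][100:260,180:400],None,fx=3,fy=3,interpolation=2)[...,::-1])"
```

```text
travel [-0.0005, -0.0004, 0.1373] ang [0.0004, -0.0005, -0.0006] t 1.48
```

View pics/s1.png

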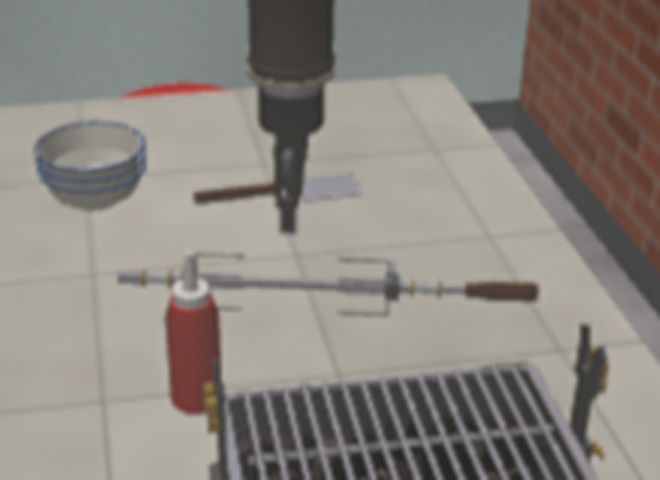

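The gripper (tips at 288,230) hangs over the bare mid bar (about 292,283), aligned across it. I'll go down and grip.

Emit:
servo_tool:
  series:
    - {"travel": [0, 0, 0.05], "angular": [0, 0, 0], "claw": 1}
    - {"travel": [0, 0, 0.1], "angular": [0, 0, 0], "claw": 1}
    - {"travel": [-0.0005, -0.0004, 0.125], "angular": [0, 0, 0], "claw": 1}
    - {"travel": [-0.0005, -0.0004, 0.1373], "angular": [0, 0, 0], "claw": 1}
    - {"travel": [-0.0005, -0.0004, 0.1373], "angular": [0, 0, 0], "claw": -1}
    - {"travel": [-0.0005, -0.0004, 0.1373], "angular": [0, 0, 0], "claw": -1}
    - {"travel": [-0.0005, -0.0004, 0.1373], "angular": [0, 0, 0], "claw": -1}
    - {"travel": [-0.0005, -0.0004, 0.1373], "angular": [0, 0, 0], "claw": -1}
    - {"travel": [-0.0005, -0.0004, 0.1373], "angular": [0, 0, 0], "claw": -1}
    - {"travel": [-0.0005, -0.0004, 0.1373], "angular": [0, 0, 0], "claw": -1}
  newtons: 80

```text
t: 2.78
position: [577.4, 193.6, 28.0]
tcp_rot: [[-0.969, 0.249, 0.001], [0.249, 0.969, 0.001], [-0.001, 0.001, -1.0]]
ft_force: [-1.6, -2.1, 9.4]
width: 8.3
gripper_force: 78.2
```

Emit:
servo_tool:
  series:
    - {"travel": [0, 0, -0.02], "angular": [0, 0, 0], "claw": -1}
    - {"travel": [0, 0, -0.08], "angular": [0, 0, 0], "claw": -1}
    - {"travel": [0, 0, -0.15], "angular": [0, 0, 0], "claw": -1}
    - {"travel": [0, 0, -0.22], "angular": [0, 0, 0], "claw": -1}
    - {"travel": [0, 0, -0.29], "angular": [0, 0, 0], "claw": -1}
    - {"travel": [0, 0, -0.35], "angular": [0, 0, 0], "claw": -1}
    - {"travel": [0, 0, -0.37], "angular": [0, 0, 0], "claw": -1}
    - {"travel": [0, 0, -0.37], "angular": [0, 0, 0], "claw": -1}
    - {"travel": [0, 0, -0.37], "angular": [0, 0, 0], "claw": -1}

```text
t: 3.9
position: [575.9, 193.1, 302.7]
tcp_rot: [[-0.969, 0.249, -0.003], [0.249, 0.969, 0.0], [0.003, -0.001, -1.0]]
ft_force: [-0.4, -0.5, -6.3]
width: 8.0
gripper_force: 79.0
```

```bash
python3 to.py 595 -243 310 178.75;  python3 -c "
from h import *
o=r.observe();print(o['joints'],o['torque'],o['ft_force'])"
```

```text
travel [-0.1692, -0.5568, -0.0099] ang [-0.0001, -0.0017, -0.1461] t 3.9
[ 2.73070274e-01  3.74222755e-01  1.63374009e+00  9.52328229e-04
  1.13619378e+00 -1.04675463e+00] [-0.02178146 -0.00946071  0.02480853] [-0.40658405 -0.45312157 -6.28804868]
```

Emit:
servo_tool:
  series:
    - {"travel": [-0.009, -0.03, 0], "angular": [0, 0, -0.01], "claw": -1}
    - {"travel": [-0.027, -0.09, 0], "angular": [0, 0, -0.024], "claw": -1}
    - {"travel": [-0.047, -0.155, -0.002], "angular": [0, 0, -0.04], "claw": -1}
    - {"travel": [-0.067, -0.22, -0.004], "angular": [0, 0, -0.058], "claw": -1}
    - {"travel": [-0.087, -0.285, -0.006], "angular": [0, 0, -0.075], "claw": -1}
    - {"travel": [-0.107, -0.35, -0.008], "angular": [0, 0, -0.092], "claw": -1}
    - {"travel": [-0.126, -0.415, -0.01], "angular": [0, 0, -0.109], "claw": -1}
    - {"travel": [-0.146, -0.48, -0.01], "angular": [0, 0, -0.126], "claw": -1}
    - {"travel": [-0.162, -0.533, -0.01], "angular": [0, 0, -0.14], "claw": -1}
    - {"travel": [-0.1692, -0.5568, -0.01], "angular": [0, -0.0017, -0.1461], "claw": -1}
    - {"travel": [-0.1692, -0.5568, -0.01], "angular": [0, -0.0017, -0.1461], "claw": -1}
    - {"travel": [-0.1692, -0.5568, -0.01], "angular": [0, -0.0017, -0.1461], "claw": -1}

```text
t: 5.4
position: [595.7, -241.6, 310.9]
tcp_rot: [[-1.0, 0.022, 0.002], [0.022, 1.0, 0.002], [-0.002, 0.002, -1.0]]
ft_force: [-0.5, -0.7, -6.1]
width: 8.1
gripper_force: 79.2
```

```bash
cat > look.py <<'E'
import sys; from h import *
n=sys.argv[1]
T=cap('top');S=cap('side'); np.savez('T'+n,**T);np.savez('S'+n,**S)
o=r.observe();print(o['t'],o['position'],o['ft_force'],o['torque'],o['width'])
a=cv2.resize(T['color'][110:290,280:420],None,fx=3,fy=3,interpolation=2)
b=cv2.resize(S['color'][140:320,220:440],None,fx=2.45,fy=3,interpolation=2)[:a.shape[0]]
im=np.hstack([a[:,:400],b[:,:400*2]])[:, :800]; cv2.imwrite(f'pics/look{n}.png',im[...,::-1])
E
python3 look.py 1
```

```text
5.5 [ 595.95770948 -241.48998552  311.54654992] [ 0.13606305 -1.21049039 -5.7519971 ] [ 0.01221116 -0.01709475  0.01926488] 8.319985172572457
```

View pics/look1.png

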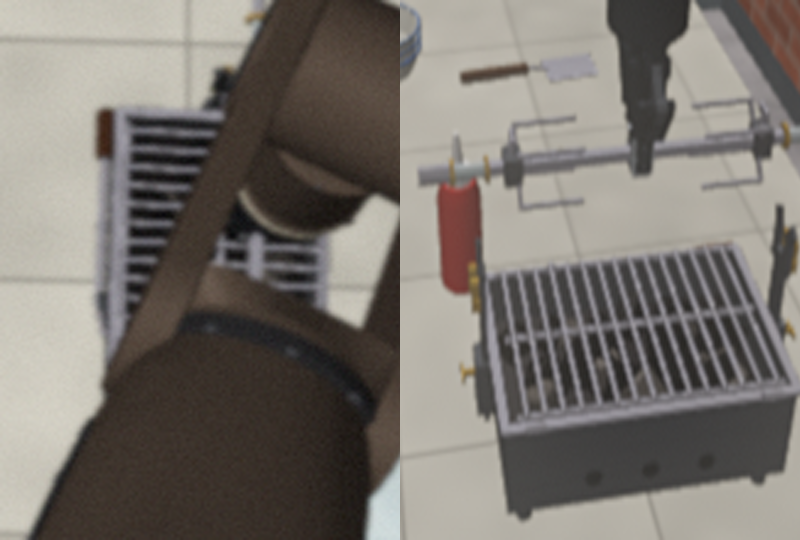

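```bash
cat > ax.py <<'E'
import sys; from h import *
c=dict(np.load(sys.argv[1])); zt=float(sys.argv[2])
P=c['P'];X,Y,Z=np.moveaxis(P,-1,0)
hsv=cv2.cvtColor(c['color'],cv2.COLOR_RGB2HSV)
br=(hsv[...,0]>12)&(hsv[...,0]<28)&(hsv[...,1]>80)&(hsv[...,2]>60)&(Z>240)&(Z<360)
k,lab,st,ce=cv2.connectedComponentsWithStats(br.astype(np.uint8),connectivity=8)
for i in range(1,k): print('brass',st[i,4],ce[i].round(1),np.nanmedian(P[lab==i],0).round(1))
s=(Z>zt-45)&(Z<zt+45)&(X>350)&(X<920)&(Y<-180)&(Y>-310)
M=c['world_from_camera'];o=M[:3,3]
# bar + journals: slices in x, median of points nearest the axis, pushed in along the ray by the radius
out=[]
for x0 in list(range(390,470,8))+list(range(530,575,8))+list(range(620,655,8))+list(range(725,800,8)):
    m=s&(abs(X-x0)<4)&(abs(Z-zt)<16)&(abs(Y+243)<16)
    if m.sum()>4: out.append(np.r_[x0,np.median(P[m],0),m.sum()])
print(np.array(out).round(1))
E
python3 ax.py S1.npz 309
```

```text
brass 2 [ 19.5 126.5] [-293.1  426.9  259.5]
brass 1 [ 22. 128.] [-289.8  433.1  251. ]
brass 1 [ 24. 128.] [-283.9  434.1  250.1]
brass 15 [377.2 184.3] [ 741.3 -251.5  315.8]
brass 18 [390.2 183.8] [ 773.9 -251.9  313.9]
brass 6 [255.  195.5] [ 444.7 -247.7  315.5]
brass 9 [240.9 197.1] [ 412.2 -246.8  314.6]
[[ 390.   390.  -244.2  312.5   24. ]
 [ 398.   398.3 -243.6  312.7   25. ]
 [ 406.   406.5 -244.8  310.3   25. ]
 [ 414.   412.9 -243.4  312.3   23. ]
 [ 422.   421.9 -242.3  311.4   16. ]
 [ 430.   429.1 -242.6  309.9   19. ]
 [ 438.   438.1 -241.9  310.7   18. ]
 [ 446.   444.8 -244.9  312.1   28. ]
 [ 454.   454.4 -242.2  311.7   18. ]
 [ 462.   462.5 -249.3  314.1   47. ]
 [ 530.   530.  -245.3  309.9   13. ]
 [ 538.   538.1 -245.8  310.5   18. ]
 [ 546.   546.4 -245.5  311.1   20. ]
 [ 554.   553.9 -245.3  311.4   17. ]
 [ 562.   561.8 -246.1  312.6   20. ]
 [ 570.   570.5 -245.6  309.3   21. ]
 [ 620.   619.7 -246.6  310.8   19. ]
 [ 628.   627.  -246.6  311.3   17. ]
 [ 636.   635.7 -247.1  311.8   19. ]
 [ 644.   644.2 -246.5  311.8   18. ]
 [ 652.   651.5 -246.8  310.7   18. ]
 [ 725.   723.3 -256.5  313.2   20. ]
 [ 733.   733.7 -248.6  311.8   16. ]
 [ 741.   740.3 -249.   313.    32. ]
 [ 749.   749.2 -250.1  312.5   15. ]
 [ 757.   756.  -250.8  311.6   14. ]
 [ 765.   763.5 -249.3  311.7   14. ]
 [ 773.   772.9 -249.4  312.5   37. ]
 [ 781.   782.3 -249.8  310.9   10. ]
 [ 789.   789.1 -249.8  311.    11. ]
 [ 797.   796.1 -249.7  311.    12. ]]
```

```bash
python3 - <<'E'
from h import *
for n in('top0','side0'):
    c=dict(np.load(n+'.npz'));P=c['P'];X,Y,Z=np.moveaxis(P,-1,0)
    for x0 in(433,757):
        for lo,hi in((200,215),(215,240)):
            m=(abs(X-x0)<14)&(Y<-205)&(Y>-285)&(Z>lo)&(Z<hi);p=P[m];y=np.sort(p[:,1]);cen=-240 if x0<500 else -247
            L=y[y<cen];U=y[y>cen]
            print(n,x0,lo,'x',np.percentile(p[:,0],[5,25,50,75,95]).round(1),'gap',L[-3:].round(),U[:3].round(),'mid',round((np.percentile(L,95)+np.percentile(U,5))/2,1),'outer mid',round((np.percentile(L,5)+np.percentile(U,95))/2,1),'means',round((L.mean()+U.mean())/2,1))
E
python3 to.py 596.8 -243.3 262 178.7
```

```text
top0 433 200 x [425.7 427.8 430.5 433.7 435.4] gap [-245. -245. -245.] [-234. -234. -234.] mid -239.4 outer mid -236.7 means -238.4
top0 433 215 x [434.4 436.1 437.2 439.  440. ] gap [-250. -248. -247.] [-230. -229. -226.] mid -238.6 outer mid -239.8 means -238.8
top0 757 200 x [753.5 754.6 755.9 764.4 768.9] gap [-252. -250. -247.] [-240. -240. -240.] mid -245.6 outer mid -247.3 means -246.5
top0 757 215 x [753.6 754.7 756.3 758.2 760.6] gap [-258. -256. -255.] [-239. -237. -236.] mid -246.3 outer mid -247.4 means -246.7
side0 433 200 x [425.6 428.1 430.9 434.5 437.5] gap [-250. -249. -245.] [-234. -234. -234.] mid -241.5 outer mid -243.7 means -242.2
side0 433 215 x [433.2 434.6 436.  437.4 439.2] gap [-256. -255. -255.] [-232. -230. -230.] mid -242.9 outer mid -243.7 means -243.3
side0 757 200 x [752.5 753.2 754.6 758.4 765.8] gap [-255. -255. -254.] [-242. -239. -239.] mid -247.4 outer mid -248.1 means -249.2
side0 757 215 x [752.6 753.7 754.8 756.6 759.1] gap [-263. -262. -256.] [-238. -238. -238.] mid -249.9 outer mid -247.9 means -249.1
travel [-0.001, -0.0025, 0.0661] ang [0.0008, 0.0016, 0.0012] t 5.5
```

```bash
python3 to.py 598.5 -244 242 178.7
```

```text
travel [-0.0032, -0.0034, 0.0927] ang [0.0008, 0.0016, 0.0012] t 5.5
```

Emit:
servo_tool:
  series:
    - {"travel": [-0.0032, -0.0034, 0.02], "angular": [0.0008, 0.0016, 0.0012], "claw": -1}
    - {"travel": [-0.0032, -0.0034, 0.045], "angular": [0.0008, 0.0016, 0.0012], "claw": -1}
    - {"travel": [-0.0032, -0.0034, 0.07], "angular": [0.0008, 0.0016, 0.0012], "claw": -1}
    - {"travel": [-0.0032, -0.0034, 0.085], "angular": [0.0008, 0.0016, 0.0012], "claw": -1}
    - {"travel": [-0.0032, -0.0034, 0.0927], "angular": [0.0008, 0.0016, 0.0012], "claw": -1}
    - {"travel": [-0.0032, -0.0034, 0.0927], "angular": [0.0008, 0.0016, 0.0012], "claw": -1}
    - {"travel": [-0.0032, -0.0034, 0.0927], "angular": [0.0008, 0.0016, 0.0012], "claw": -1}

```text
t: 6.38
position: [598.9, -245.4, 243.0]
tcp_rot: [[-1.0, 0.024, 0.002], [0.024, 1.0, -0.001], [-0.002, -0.001, -1.0]]
ft_force: [-0.2, -0.8, -5.4]
width: 7.6
gripper_force: 79.2
```

```bash
python3 - <<'E'
from h import *
S=cap('side');np.savez('S2',**S)
o=r.observe();print(o['t'],o['position'],o['ft_force'],o['torque'],o['tcp_rot'].round(4).tolist())
b=S['color'];A=cv2.resize(b[185:255,230:280],None,fx=7,fy=7,interpolation=2);B=cv2.resize(b[185:255,350:410],None,fx=7,fy=7,interpolation=2)
cv2.imwrite('pics/look2.png',np.hstack([A,B])[...,::-1])
E
python3 ax.py S2.npz 240
```

```text
6.425 [ 598.87357338 -245.36682095  243.03239946] [-0.16106838 -0.18545871 -6.27394298] [ 0.01897079 -0.018656    0.03570205] [[-0.9997, 0.0237, 0.0015], [0.0237, 0.9997, -0.001], [-0.0016, -0.001, -1.0]]
brass 2 [ 19.5 126.5] [-293.6  428.   259. ]
brass 3 [ 23. 128.] [-288.2  431.8  251.3]
brass 8 [387.9 206.5] [ 777.4 -256.6  248.6]
brass 10 [375.3 208.7] [ 744.3 -257.   246.4]
brass 2 [257.  217.5] [ 447.8 -245.5  250.9]
brass 9 [243.8 220.4] [ 415.6 -248.4  249.8]
brass 2 [258.  221.5] [ 449.1 -251.4  243. ]
[[ 390.   389.8 -247.2  243.7   23. ]
 [ 398.   398.4 -246.9  244.5   21. ]
 [ 406.   406.1 -247.   245.6   23. ]
 [ 414.   413.8 -249.4  244.9   25. ]
 [ 422.   421.2 -246.8  243.1   17. ]
 [ 430.   430.4 -246.2  242.3   20. ]
 [ 438.   437.8 -246.8  242.    18. ]
 [ 446.   446.5 -248.4  243.4   28. ]
 [ 454.   454.5 -245.9  242.2   18. ]
 [ 462.   463.7 -248.2  244.4   37. ]
 [ 530.   530.5 -249.7  240.2   12. ]
 [ 538.   538.1 -248.6  240.2   11. ]
 [ 546.   546.  -248.7  243.1   18. ]
 [ 554.   554.7 -248.8  241.7   21. ]
 [ 562.   563.1 -248.6  243.1   16. ]
 [ 570.   570.7 -248.4  243.3   17. ]
 [ 620.   620.5 -250.3  242.5   15. ]
 [ 628.   628.4 -250.9  243.    18. ]
 [ 636.   636.  -251.4  243.5   19. ]
 [ 644.   643.8 -251.5  242.7   14. ]
 [ 652.   652.1 -250.8  243.8   20. ]
 [ 725.   726.4 -254.2  252.9    6. ]
 [ 733.   735.2 -254.1  241.4   10. ]
 [ 741.   742.6 -252.7  244.1   28. ]
 [ 749.   750.2 -254.6  244.9   12. ]
 [ 757.   757.4 -254.   242.9   17. ]
 [ 765.   765.8 -254.4  243.    11. ]
 [ 773.   775.3 -253.9  244.    24. ]
 [ 781.   779.7 -255.3  244.4   14. ]
 [ 789.   789.2 -255.   243.5   11. ]
 [ 797.   797.  -253.7  242.7   13. ]]
```

View pics/look2.png

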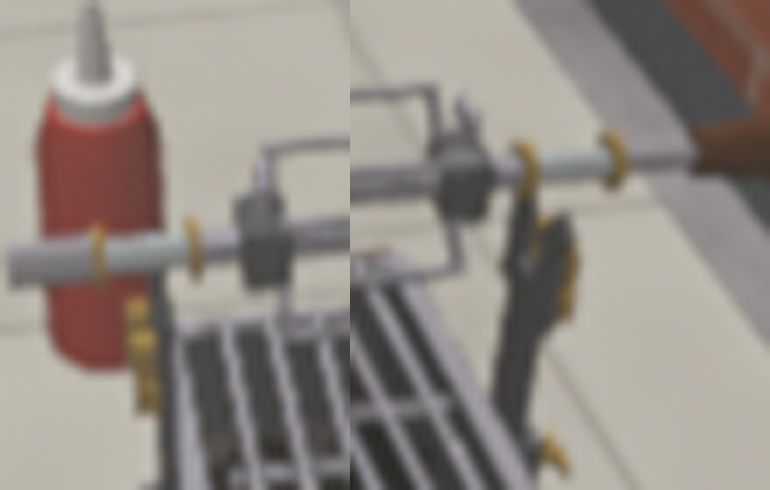

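Emit:
servo_tool:
  series:
    - {"travel": [0, 0.001, 0.005], "angular": [0, 0, 0], "claw": -1}
    - {"travel": [0, 0.001, 0.01], "angular": [0, 0, 0], "claw": -1}
    - {"travel": [0, 0.001, 0.015], "angular": [0, 0, 0], "claw": -1}
    - {"travel": [0, 0.001, 0.02], "angular": [0, 0, 0], "claw": -1}
    - {"travel": [0, 0.001, 0.02], "angular": [0, 0, 0], "claw": -1}

```text
t: 7.05
position: [598.4, -244.4, 226.9]
tcp_rot: [[-1.0, 0.024, -0.0], [0.024, 1.0, -0.0], [0.0, -0.0, -1.0]]
ft_force: [0.1, 0.4, -6.7]
width: 8.1
gripper_force: 79.2
```

```bash
cat > st.py <<'E'
from h import *
o=r.observe();print(round(o['t'],2),o['position'].round(2),'F',o['ft_force'].round(2),'M',o['torque'].round(3),'w',round(o['width'],1),'R',o['tcp_rot'].round(4).tolist())
E
python3 st.py
```

```text
7.05 [ 598.4  -244.4   226.95] F [ 0.12  0.43 -6.72] M [ 0.034 -0.001 -0.022] w 8.1 R [[-0.9997, 0.0237, -0.0], [0.0237, 0.9997, -0.0003], [0.0, -0.0003, -1.0]]
```

Emit:
servo_tool:
  series:
    - {"travel": [0, 0, 0.003], "angular": [0, 0, 0], "claw": -1}
    - {"travel": [0, 0, 0.006], "angular": [0, 0, 0], "claw": -1}
    - {"travel": [0, 0, 0.008], "angular": [0, 0, 0], "claw": -1}
    - {"travel": [0, 0, 0.008], "angular": [0, 0, 0], "claw": -1}

```text
t: 7.55
position: [598.5, -244.4, 221.2]
tcp_rot: [[-1.0, 0.024, 0.0], [0.024, 1.0, -0.0], [-0.0, -0.0, -1.0]]
ft_force: [0.3, -0.1, -6.6]
width: 7.9
gripper_force: 79.2
```

```bash
python3 st.py
```

```text
7.55 [ 598.52 -244.43  221.24] F [ 0.25 -0.06 -6.55] M [-0.016 -0.051 -0.071] w 7.9 R [[-0.9997, 0.0237, 0.0004], [0.0237, 0.9997, -0.0004], [-0.0004, -0.0004, -1.0]]
```

Emit:
servo_tool:
  series:
    - {"travel": [0, 0, 0.002], "angular": [0, 0, 0], "claw": -1}
    - {"travel": [0, 0, 0.004], "angular": [0, 0, 0], "claw": -1}
    - {"travel": [0, 0, 0.006], "angular": [0, 0, 0], "claw": -1}
    - {"travel": [0, 0, 0.006], "angular": [0, 0, 0], "claw": -1}

```text
t: 8.05
position: [598.6, -244.1, 216.7]
tcp_rot: [[-1.0, 0.024, 0.0], [0.024, 1.0, -0.0], [-0.0, -0.0, -1.0]]
ft_force: [2.0, 5.8, -4.8]
width: 8.1
gripper_force: 79.5
```

```bash
python3 st.py
```

```text
8.05 [ 598.58 -244.14  216.73] F [ 1.96  5.84 -4.84] M [ 0.791 -0.104 -0.014] w 8.1 R [[-0.9997, 0.0237, 0.0004], [0.0237, 0.9997, -0.0001], [-0.0004, -0.0001, -1.0]]
```

Emit:
servo_tool:
  series:
    - {"travel": [0, 0.002, -0.001], "angular": [0, 0, 0], "claw": -1}
    - {"travel": [0, 0.002, 0.001], "angular": [0, 0, 0], "claw": -1}
    - {"travel": [0, 0.002, 0.003], "angular": [0, 0, 0], "claw": -1}
    - {"travel": [0, 0.002, 0.003], "angular": [0, 0, 0], "claw": -1}

```text
t: 8.55
position: [598.5, -243.0, 214.4]
tcp_rot: [[-1.0, 0.024, 0.0], [0.024, 1.0, -0.001], [-0.0, -0.0, -1.0]]
ft_force: [0.7, -0.5, -6.3]
width: 7.9
gripper_force: 79.2
```

```bash
python3 st.py
```

```text
8.55 [ 598.5  -243.05  214.37] F [ 0.66 -0.49 -6.28] M [-0.056 -0.066 -0.027] w 7.9 R [[-0.9997, 0.0237, 0.0002], [0.0237, 0.9997, -0.0005], [-0.0003, -0.0005, -1.0]]
```

Emit:
servo_tool:
  series:
    - {"travel": [0, 0, 0.001], "angular": [0, 0, 0], "claw": -1}
    - {"travel": [0, 0, 0.002], "angular": [0, 0, 0], "claw": -1}
    - {"travel": [0, 0, 0.003], "angular": [0, 0, 0], "claw": -1}
    - {"travel": [0, 0, 0.004], "angular": [0, 0, 0], "claw": -1}
    - {"travel": [0, 0, 0.004], "angular": [0, 0, 0], "claw": -1}

```text
t: 9.18
position: [598.7, -242.5, 211.7]
tcp_rot: [[-1.0, 0.024, 0.001], [0.024, 1.0, 0.0], [-0.001, 0.0, -1.0]]
ft_force: [0.7, 5.9, -2.5]
width: 8.1
gripper_force: 79.7
```

```bash
python3 st.py
```

```text
9.18 [ 598.72 -242.5   211.69] F [ 0.75  5.9  -2.46] M [ 0.846 -0.121 -0.014] w 8.1 R [[-0.9997, 0.0237, 0.0007], [0.0237, 0.9997, 0.0], [-0.0007, 0.0, -1.0]]
```

Emit:
servo_tool:
  series:
    - {"travel": [0, 0.0025, -0.001], "angular": [0, 0, 0], "claw": -1}
    - {"travel": [0, 0.0025, 0], "angular": [0, 0, 0], "claw": -1}
    - {"travel": [0, 0.0025, 0.002], "angular": [0, 0, 0], "claw": -1}
    - {"travel": [0, 0.0025, 0.002], "angular": [0, 0, 0], "claw": -1}

```text
t: 9.68
position: [599.2, -241.9, 210.7]
tcp_rot: [[-1.0, 0.024, 0.002], [0.024, 1.0, -0.002], [-0.002, -0.002, -1.0]]
ft_force: [1.0, -5.9, -1.6]
width: 8.0
gripper_force: 80.0
```

```bash
python3 st.py
```

```text
9.68 [ 599.24 -241.94  210.7 ] F [ 0.98 -5.9  -1.57] M [-0.841 -0.158 -0.039] w 8.0 R [[-0.9997, 0.0238, 0.0022], [0.0238, 0.9997, -0.0019], [-0.0022, -0.0019, -1.0]]
```

Emit:
servo_tool:
  series:
    - {"travel": [0, -0.0013, -0.001], "angular": [0, 0, 0], "claw": -1}
    - {"travel": [0, -0.0013, 0], "angular": [0, 0, 0], "claw": -1}
    - {"travel": [0, -0.0013, 0.0005], "angular": [0, 0, 0], "claw": -1}
    - {"travel": [0, -0.0013, 0.0005], "angular": [0, 0, 0], "claw": -1}

```text
t: 10.18
position: [599.2, -242.2, 210.6]
tcp_rot: [[-1.0, 0.024, 0.002], [0.024, 1.0, -0.001], [-0.002, -0.001, -1.0]]
ft_force: [-0.2, -0.1, 7.4]
width: 8.1
gripper_force: 81.1
```

```bash
python3 st.py
```

```text
10.18 [ 599.15 -242.19  210.6 ] F [-0.17 -0.13  7.39] M [-0.021  0.072  0.013] w 8.1 R [[-0.9997, 0.0237, 0.002], [0.0237, 0.9997, -0.001], [-0.002, -0.001, -1.0]]
```

Emit:
servo_tool:
  series:
    - {"travel": [0, 0, 0.0007], "angular": [0, 0, 0], "claw": -1}
    - {"travel": [0, 0, 0.0014], "angular": [0, 0, 0], "claw": -1}
    - {"travel": [0, 0, 0.0014], "angular": [0, 0, 0], "claw": -1}

```text
t: 10.55
position: [599.3, -242.2, 209.5]
tcp_rot: [[-1.0, 0.024, 0.002], [0.024, 1.0, -0.001], [-0.002, -0.001, -1.0]]
ft_force: [1.2, -0.4, 5.1]
width: 8.2
gripper_force: 80.7
```

```bash
python3 st.py
```

```text
10.55 [ 599.26 -242.17  209.47] F [ 1.23 -0.44  5.13] M [ 0.002 -0.171  0.068] w 8.2 R [[-0.9997, 0.0237, 0.0022], [0.0237, 0.9997, -0.001], [-0.0022, -0.001, -1.0]]
```

Emit:
servo_tool:
  series:
    - {"travel": [0, 0, 0.001], "angular": [0, 0, 0], "claw": -1}
    - {"travel": [0, 0, 0.002], "angular": [0, 0, 0], "claw": -1}
    - {"travel": [0, 0, 0.003], "angular": [0, 0, 0], "claw": -1}
    - {"travel": [0, 0, 0.003], "angular": [0, 0, 0], "claw": -1}

```text
t: 11.05
position: [598.5, -242.1, 206.3]
tcp_rot: [[-1.0, 0.024, 0.0], [0.024, 1.0, -0.001], [-0.0, -0.001, -1.0]]
ft_force: [0.1, -2.0, -1.9]
width: 8.1
gripper_force: 80.1
```

```bash
python3 st.py
```

```text
11.05 [ 598.47 -242.12  206.29] F [ 0.12 -1.96 -1.91] M [-0.324  0.333 -0.039] w 8.1 R [[-0.9997, 0.0237, 0.0001], [0.0237, 0.9997, -0.0005], [-0.0002, -0.0005, -1.0]]
```

Emit:
servo_tool:
  series:
    - {"travel": [0, -0.0004, 0.001], "angular": [0, 0, 0], "claw": -1}
    - {"travel": [0, -0.0004, 0.002], "angular": [0, 0, 0], "claw": -1}
    - {"travel": [0, -0.0004, 0.003], "angular": [0, 0, 0], "claw": -1}
    - {"travel": [0, -0.0004, 0.003], "angular": [0, 0, 0], "claw": -1}

```text
t: 11.55
position: [598.3, -242.2, 203.7]
tcp_rot: [[-1.0, 0.024, -0.0], [0.024, 1.0, -0.0], [0.0, -0.0, -1.0]]
ft_force: [0.5, -1.2, -4.7]
width: 8.1
gripper_force: 79.6
```

```bash
python3 st.py
```

```text
11.55 [ 598.32 -242.16  203.74] F [ 0.47 -1.2  -4.66] M [-0.04   0.139 -0.017] w 8.1 R [[-0.9997, 0.0238, -0.0002], [0.0238, 0.9997, -0.0001], [0.0002, -0.0001, -1.0]]
```

Emit:
servo_tool:
  series:
    - {"travel": [0, -0.0003, 0.001], "angular": [0, 0, 0], "claw": -1}
    - {"travel": [0, -0.0003, 0.002], "angular": [0, 0, 0], "claw": -1}
    - {"travel": [0, -0.0003, 0.003], "angular": [0, 0, 0], "claw": -1}
    - {"travel": [0, -0.0003, 0.003], "angular": [0, 0, 0], "claw": -1}

```text
t: 12.05
position: [598.3, -242.3, 201.9]
tcp_rot: [[-1.0, 0.024, -0.0], [0.024, 1.0, -0.0], [0.0, -0.0, -1.0]]
ft_force: [-3.6, 3.3, -1.7]
width: 8.3
gripper_force: 79.9
```

```bash
python3 st.py
```

```text
12.05 [ 598.33 -242.28  201.9 ] F [-3.63  3.35 -1.69] M [ 0.622  0.434 -0.047] w 8.3 R [[-0.9997, 0.0237, -0.0001], [0.0237, 0.9997, -0.0], [0.0001, -0.0, -1.0]]
```

Emit:
servo_tool:
  series:
    - {"travel": [0.0006, 0.0004, 0.0005], "angular": [0, 0, 0], "claw": -1}
    - {"travel": [0.0006, 0.0004, 0.001], "angular": [0, 0, 0], "claw": -1}
    - {"travel": [0.0006, 0.0004, 0.0015], "angular": [0, 0, 0], "claw": -1}
    - {"travel": [0.0006, 0.0004, 0.0015], "angular": [0, 0, 0], "claw": -1}

```text
t: 12.55
position: [598.3, -242.3, 201.7]
tcp_rot: [[-1.0, 0.024, 0.001], [0.024, 1.0, -0.001], [-0.001, -0.001, -1.0]]
ft_force: [-5.7, 4.2, 10.3]
width: 8.2
gripper_force: 81.6
```

```bash
python3 st.py
```

```text
12.55 [ 598.32 -242.28  201.71] F [-5.73  4.2  10.26] M [0.796 0.805 0.014] w 8.2 R [[-0.9997, 0.0237, 0.0013], [0.0237, 0.9997, -0.0008], [-0.0013, -0.0007, -1.0]]
```

Emit:
servo_tool:
  series:
    - {"travel": [0.0006, 0.0006, -0.001], "angular": [0, 0, 0], "claw": -1}
    - {"travel": [0.0006, 0.0006, -0.001], "angular": [0, 0, 0], "claw": -1}

```text
t: 12.8
position: [598.2, -242.2, 201.9]
tcp_rot: [[-1.0, 0.024, 0.002], [0.024, 1.0, -0.001], [-0.002, -0.001, -1.0]]
ft_force: [0.9, -0.3, 1.4]
width: 8.2
gripper_force: 80.3
```

```bash
python3 st.py
python3 - <<'E'
from h import *
S=cap('side');np.savez('S3',**S)
b=S['color'];A=cv2.resize(b[195:265,230:280],None,fx=7,fy=7,interpolation=2);B=cv2.resize(b[195:265,350:410],None,fx=7,fy=7,interpolation=2)
cv2.imwrite('pics/look3.png',np.hstack([A,B])[...,::-1])
E
python3 ax.py S3.npz 199
```

```text
12.8 [ 598.22 -242.19  201.9 ] F [ 0.88 -0.3   1.43] M [ 0.018 -0.049 -0.076] w 8.2 R [[-0.9997, 0.0237, 0.0017], [0.0237, 0.9997, -0.0012], [-0.0017, -0.0012, -1.0]]
brass 2 [ 19.5 126.5] [-295.6  432.6  257.3]
brass 3 [ 23. 128.] [-285.7  435.9  249.9]
[[ 390.   390.  -242.9  203.6   20. ]
 [ 398.   397.5 -243.9  202.7   24. ]
 [ 406.   406.5 -243.6  203.6   20. ]
 [ 414.   414.  -243.9  204.3   25. ]
 [ 422.   424.4 -243.7  201.1   26. ]
 [ 430.   430.3 -251.2  203.2   46. ]
 [ 438.   437.5 -244.7  204.5   15. ]
 [ 446.   446.  -245.7  203.7   24. ]
 [ 454.   454.1 -242.1  203.2   18. ]
 [ 462.   462.9 -244.9  203.6   37. ]
 [ 530.   529.7 -246.9  199.7   10. ]
 [ 538.   537.  -246.   199.3   12. ]
 [ 546.   546.1 -246.   202.8   16. ]
 [ 554.   554.8 -246.4  202.2   17. ]
 [ 562.   562.2 -245.6  202.    18. ]
 [ 570.   570.  -245.9  201.6   18. ]
 [ 620.   619.9 -248.1  200.8   12. ]
 [ 628.   627.2 -247.   202.1   16. ]
 [ 636.   635.6 -247.2  201.7   16. ]
 [ 644.   643.6 -247.6  201.9   20. ]
 [ 652.   651.4 -247.9  203.4   14. ]
 [ 725.   724.4 -257.2  206.1   21. ]
 [ 733.   734.6 -250.   203.1   10. ]
 [ 741.   742.2 -251.1  202.4   30. ]
 [ 749.   752.1 -250.4  201.4   16. ]
 [ 757.   754.4 -239.5  205.4   33. ]
 [ 765.   765.4 -256.5  206.4    5. ]
 [ 773.   775.9 -250.8  203.1   21. ]
 [ 781.   782.1 -251.6  201.5    9. ]
 [ 789.   788.6 -251.5  200.6   11. ]
 [ 797.   796.5 -250.4  202.4   11. ]]
```

View pics/look3.png

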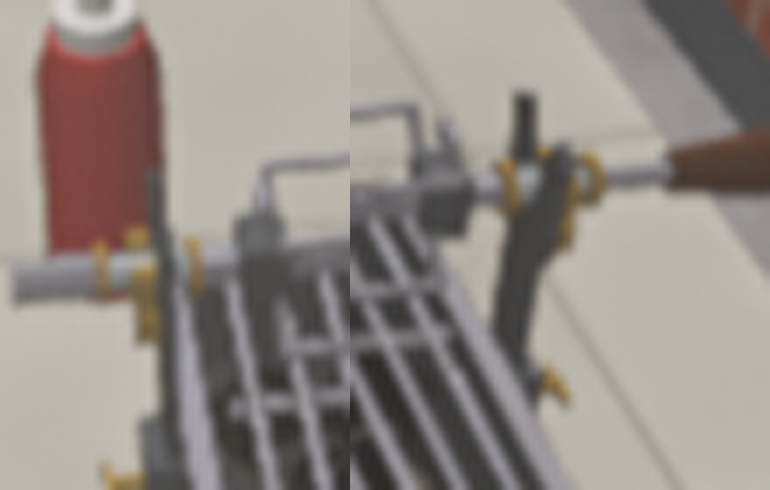

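Both journals sit in their slots with the collars either side of each post (a at about 95–195,265; b at 510–595,175), level at about 200 mm. The downward push met a hard stop 10 mm below first clip contact, so I'll release.

Emit:
servo_tool:
  series:
    - {"travel": [0, 0, 0], "angular": [0, 0, 0], "claw": 1}
    - {"travel": [0, 0, 0], "angular": [0, 0, 0], "claw": 1}
    - {"travel": [0, 0, 0], "angular": [0, 0, 0], "claw": 1}
    - {"travel": [0, 0, 0], "angular": [0, 0, 0], "claw": 1}
    - {"travel": [0, 0, 0], "angular": [0, 0, 0], "claw": 1}
    - {"travel": [0, 0, 0], "angular": [0, 0, 0], "claw": 1}
    - {"travel": [0, 0, 0], "angular": [0, 0, 0], "claw": 1}

```text
t: 13.72
position: [597.8, -241.8, 201.6]
tcp_rot: [[-1.0, 0.024, 0.001], [0.024, 1.0, -0.001], [-0.001, -0.001, -1.0]]
ft_force: [-0.3, 0.1, -0.6]
width: 85.2
gripper_force: 0.0
```

```bash
python3 st.py
```

```text
13.72 [ 597.76 -241.82  201.6 ] F [-0.28  0.14 -0.62] M [ 0.006 -0.064  0.003] w 85.2 R [[-0.9997, 0.0236, 0.0006], [0.0236, 0.9997, -0.0006], [-0.0006, -0.0006, -1.0]]
```

Emit:
servo_tool:
  series:
    - {"travel": [0, 0, -0.02], "angular": [0, 0, 0], "claw": 1}
    - {"travel": [0, 0, -0.06], "angular": [0, 0, 0], "claw": 1}
    - {"travel": [0, 0, -0.12], "angular": [0, 0, 0], "claw": 1}
    - {"travel": [0, 0, -0.18], "angular": [0, 0, 0], "claw": 1}
    - {"travel": [0, 0, -0.2], "angular": [0, 0, 0], "claw": 1}
    - {"travel": [0, 0, -0.2], "angular": [0, 0, 0], "claw": 1}
    - {"travel": [0, 0, -0.2], "angular": [0, 0, 0], "claw": 1}

```text
t: 14.6
position: [597.1, -241.5, 350.3]
tcp_rot: [[-1.0, 0.024, -0.001], [0.024, 1.0, 0.0], [0.001, 0.0, -1.0]]
ft_force: [-0.6, 0.2, -0.1]
width: 85.4
gripper_force: 0.0
```

```bash
python3 st.py
python3 - <<'E'
from h import *
S=cap('side');np.savez('S4',**S)
cv2.imwrite('pics/look4.png',cv2.resize(S['color'][130:330,190:430],None,fx=3,fy=3,interpolation=2)[...,::-1])
E
python3 ax.py S4.npz 199 | awk 'NR%3==0'
```

```text
14.6 [ 597.09 -241.52  350.25] F [-0.64  0.2  -0.08] M [0.028 0.015 0.052] w 85.4 R [[-0.9997, 0.0237, -0.0012], [0.0237, 0.9997, 0.0002], [0.0012, 0.0002, -1.0]]
[[ 390.   389.9 -244.3  203.6   20. ]
 [ 414.   414.  -245.   203.5   25. ]
 [ 438.   437.  -247.7  199.9   11. ]
 [ 462.   463.  -246.9  203.1   37. ]
 [ 546.   545.6 -246.1  201.8   14. ]
 [ 570.   570.4 -245.7  201.6   15. ]
 [ 636.   636.1 -247.6  201.6   17. ]
 [ 725.   725.1 -256.6  207.2   18. ]
 [ 749.   751.9 -251.9  201.3   17. ]
 [ 773.   775.5 -251.9  202.5   20. ]
 [ 797.   797.2 -249.9  202.    12. ]]
```

View pics/look4.png

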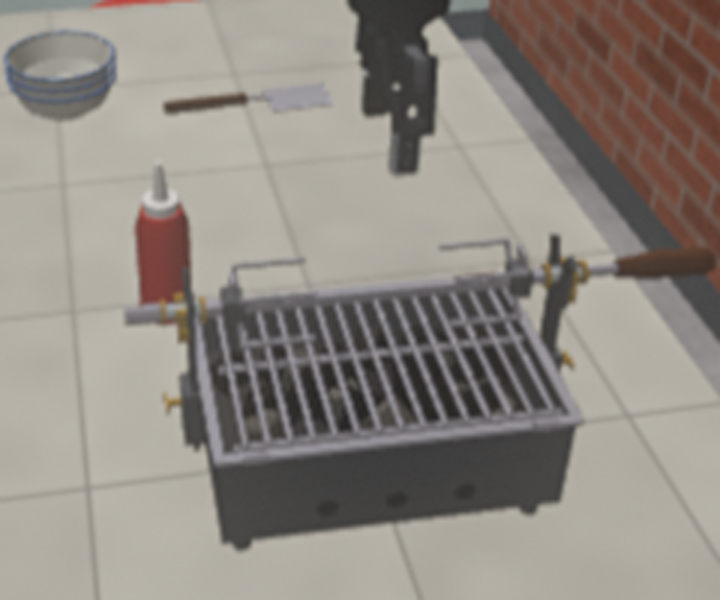

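The spit rests level in both slots (posts at 188,310 and 555,275). The gripper is clear, and the bottle, bowls and grill lifter haven't moved.

```bash
python3 -c "
from rig import r
print(r.finish_job())"
```

```text
the job is handed in; nothing more can be done
None
```

The spit was pressed past the clips until it met a hard stop and now rests level in both slots; it was released with the gripper clear, and the job was handed in at about 15 s.

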